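# Knock the live centre loose with the knockout bar

### The job

The live centre is stuck with resin in the lathe's tailstock, with a wooden catch block set just ahead of its point. Lift the knockout bar out of the tool cradle, feed its steel end partway into the hollow shaft in the middle of the tailstock handwheel and let go of it there; then take it further back, by its wooden handle, and push it gently home by feel, until it has driven the hidden centre up hard against the catch block: the push stops giving way and firms up to about 20 N for a moment. Do not ram it. Let go and leave the bar home in the bore; keep the robot off the tailstock, and leave the gouge, the bowl and the wood blank where they are.

Things in the scene. Friction and masses are not known exactly. Their poses are not given: they have to be found in the camera images.
- bar: Knockout bar, loose, 0.2 kg, 315 mm long: 215 mm of bare round steel rod, 10 mm thick, domed tip; then a turned dark wooden handle, 100 mm long, 24 mm thick. Origin on its axis at its balance point, 165 mm from the tip, 50 mm ahead of the handle; its +y runs to the tip (roll about y means nothing). Starts level in either place of the cradle, axis 75 mm above the bench.
- bar_mid (a point): The bar's balance point, on its axis (same point and axes as bar): hold it here for carrying and for starting it in the bore. Held far from here, the bar swings down between the fingers.
- bar_tip (a point): Point of the bar's domed steel tip, 165 mm along +y from bar_mid.
- bar_handle (a point): Middle of the bar's wooden handle, on its axis, 100 mm behind bar_mid. With the bar home, the handle's front stands 8 to 53 mm short of the bore's mouth.
- cradle: Fixed wooden tool cradle, 200 x 290 mm; origin on the bench. Two notched boards 18 mm thick, 83 mm high, 115 mm ahead (+y) and 100 mm behind the origin, carry the bar and the gouge side by side, 100 mm apart, at x = -50 and +50 mm. Free space between the boards down to its 15 mm floor. Lift a thing straight up 15 mm or more to free it.
- tailstock: Wood lathe's tailstock, fixed: grey casting on the bed, black handwheel (100 mm across, 16 mm thick; a 40 mm crank knob on its lower rim, 38 mm below the bore) at its -y end, steel quill with the pointed live centre at +y. Origin under its foot, 85 mm above the bench; the bore's axis is level, 130 mm above it. +y leads into the bore, along the bed, within 0.06 rad of world y.
- bore_mouth (a point): Middle of the bore's mouth, the end of the hollow steel shaft (23 mm across) 22 mm out of the handwheel's -y face, 215 mm above the bench. Axes as the tailstock's: +y leads in. Dry steel, 11.5 mm wide, countersunk to 18 mm, 4 mm deep. In line the bar slides at 1-7 N; askew it wedges. Over 40 N between bar and tailstock (bore, centre) spoils them, sideways force included.
- gouge_mid (a point): Turning gouge, loose, bystander, in the cradle's other place: 10 mm thick steel blade showing 190 mm, fluted, with a ground end, and a wooden handle 230 mm long, 24 mm thick. Point on its axis, 5 mm ahead of the handle.
- bowl_mid (a point): Turned wooden bowl, loose, bystander: 120 mm across, 50 mm high; point on its axis half-way up.
- blank_mid (a point): Square wood blank, loose, bystander: 45 x 180 x 45 mm; its centre.
- front: Tailstock's front end, which carries the quill, the centre and the catch block; the point read is the tailstock's origin. The centre's inner end lies 150 to 195 mm inside the mouth, by how far the quill is wound out: this differs each time and no reading gives it. It drags at 6 N for 12 mm, then stands hard against the block; the push, read at the hand, then climbs steeply. 10 N or more on it counts.

How it is judged:
By the outcome, as a careful person would: the job done as asked, in the order asked, and still so for the second after the job is handed in, with the robot touching nothing.
It also fails if it takes over 72 s, if anything falls off the work surface, if the arm or the gripper's body presses on something with over 40 N, if the wrist force passes 120 N, or if a joint passes its speed limit or range.

### The arm

A 6-joint arm with a two-finger parallel gripper is mounted at the origin on the work surface. World frame = base frame: x ahead of the robot, y to its left, z up, the work surface at z = 0. Lengths are in m, angles in rad, forces in N, time in s.
With the tool pointing down it reaches from about 0.425 to 0.925 m from the base axis. Payload 12.5 kg.
Tool frame: the origin (TCP) lies midway between the tips of the shut fingers; the grasp point (between the pads) lies 19 mm behind it (ctrl.pinch_z is the distance from the TCP to the grasp point, in m); z points along the fingers, y is the direction in which the jaws open and shut (so a half turn about z gives the same grasp; the last joint's range is limited). The gripper opens to 85 mm and grips with 20 to 120 N. Pads are 22 mm wide; open, the fingers measure 114 mm over their backs; the gripper's body (76 mm by 85 mm) begins 54 mm behind the grasp point. The pads swing forward as they close: fully open they stand 13 mm farther back than shut.
Start: joints at [1.053, 0.491, 1.559, -0, 1.092, -0.106], TCP at [0.25, 0.573, 0.231] pointing down, gripper open.
Joint ranges: [-3.1, 3.1], [-0.84, 2.19], [0.05, 2.79], [-1.13, 4.28], [0.06, 2.93], [-2.69, 2.69]. Speed limits (rad/s): [2.22, 2.22, 2.79, 3.14, 3.14, 3.14].

### API

Orientations are given as a rotation vector (axis times angle).
In Python, from plant import ctrl gives the robot as it stands.
- The arm moves only by the tool jog_arm, never from a script. Its argument "moves" is a list of rows, each a list of 2 entries, a list of its own where there are three numbers: the shift along the world's x, y, z in mm, then the turn, a rotation vector about the world's x, y, z in rad. In form: [[[tx, ty, tz], [rx, ry, rz]], ...]. A call has 1 to 20 rows; each row shifts and turns the commanded pose from where the row before left it; what a row does not reach is not made up. A row lasts 1/12 s, in which the tool goes at most 41.7 mm and 7.16 degrees, less where a joint would pass 70% of its speed; a pose out of reach is approached as far as the arm can. A call with a gripper value outside its range is refused whole. "claw" is the closure, from -1 (fully open) to 1 (shut), set as the call begins (left out, the last holds). The fingers move at their own pace and stop on an object; the grip force is fixed at half the most. Time passes only in rows, so rows that do not move let the fingers close. It gives the time, the measured TCP pose, the force and the opening at its end, in the units of the state.
- ctrl.read_state(): the state, without advancing time (a new reading comes with each control period).
- ctrl.read_camera(name): name is "scene" or "top" or "wrist"; returns a dict with "image" (420x560x3 uint8, blue, green, red), "z_map" (420x560 float32, m along the optical axis (not along the pixel's ray), 0 where there is no reading), "K" (3x3 intrinsics, pixels), "pose" (4x4, takes a point from camera to world coordinates); the wrist camera has in their place "tool_from_camera" (4x4, takes a point from camera to tool coordinates, whose origin is the TCP and whose axes are the flange's). Camera axes: x right, y up, looking along -z (the intrinsics and any distortion apply to the point x, -y, -z); pixel columns grow to the right and rows downward; lengths in m; the calibration is good to about 2 mm. A picture is of the moment at which its call begins: read the wrist's pose just before it.
- ctrl.hand_in(): hands the job in, once; it reports no verdict.
The state is a dict: "time": time; "joint_positions": joint angles; "qd": joint speeds; "effort": joint torques, N m; "position": TCP position; "eef_rot": TCP orientation; "ft_force": force on the tool from outside, world axes, zero at the start; "torque": the same for the moment, N m; "width": finger opening in m.
Only numpy, scipy, OpenCV 4.12 (cv2) and the standard library are available. Lean on these libraries where they do the work, as an engineer would, in place of code of your own. Each camera call takes 0.05 s, during which the arm holds its last target.

## Working session

There is one attempt and no reset: what is moved stays moved. The work goes in short steps, Python scripts to look and compute and a tool call to move; the robot and the scene stay as the last step left them, time stands still between calls to the robot, and variables do not carry over. Pictures are saved under pics/ and viewed, and the job is handed in when it is done.

Besides the shell and the picture viewer there is one more tool, called as name(argument=value, ...), one argument or row to a line, values as JSON. jog_arm: Moves the arm, as the interface text tells. Its arguments: {"type":"object","properties":{"moves":{"type":"array"},"claw":{"type":"number"}},"required":["moves"]}

```bash
mkdir -p pics; ls
cat > h.py <<'E'
import numpy as np,cv2
from plant import ctrl
def snap(n,tag):
    s=ctrl.read_state();c=ctrl.read_camera(n)
    cv2.imwrite(f'pics/{tag}.png',c['image'])
    if n=='wrist':
        T=np.eye(4);T[:3,:3]=cv2.Rodrigues(np.array(s['eef_rot'],float))[0];T[:3,3]=s['position']
        c['pose']=T@c['tool_from_camera']
    np.savez(f'pics/{tag}.npz',**{k:c[k] for k in('image','z_map','K','pose')})
    return c
def load(tag): return dict(np.load(f'pics/{tag}.npz'))
def ray(c,u,v):
    K=c['K'];d=np.array([(u-K[0,2])/K[0,0],-(v-K[1,2])/K[1,1],-1.]);P=np.array(c['pose'])
    return P[:3,3],P[:3,:3]@d
def plane(c,u,v,z):
    o,d=ray(c,u,v);return o+d*(z-o[2])/d[2]
def pt(c,u,v):
    o,d=ray(c,u,v);return o+d*c['z_map'][int(v),int(u)]
def cloud(c):
    K=c['K'];h,w=c['z_map'].shape;v,u=np.mgrid[:h,:w]
    z=c['z_map'];X=np.stack([(u-K[0,2])/K[0,0]*z,-(v-K[1,2])/K[1,1]*z,-z],-1)
    P=np.array(c['pose']);return X@P[:3,:3].T+P[:3,3]
E
python3 - <<'E'
from h import *
for n in('scene','top','wrist'):
    c=snap(n,n+'0');print(n,c['K'],c['pose'][:3])
print({k:np.round(v,3) for k,v in ctrl.read_state().items()}, ctrl.pinch_z)
E
```

```text
pics
scene [[458.04335458   0.         282.48946883]
 [  0.         458.04335458 209.28425124]
 [  0.           0.           1.        ]] [[-1.67295211e-01 -8.45353877e-01  5.07335328e-01  1.16095461e+00]
 [ 9.85906760e-01 -1.43661828e-01  8.57271194e-02  6.30121246e-02]
 [ 4.14967730e-04  5.14527066e-01  8.57474038e-01  1.10655635e+00]]
top [[385.04252711   0.         283.93478377]
 [  0.         385.04252711 213.06557071]
 [  0.           0.           1.        ]] [[-0.02951519  0.99716026 -0.06928396  0.53177847]
 [-0.99948725 -0.02858113  0.01443463 -0.04755101]
 [ 0.01241342  0.06967448  0.99749254  1.12453033]]
wrist [[331.8677664    0.         287.56526701]
 [  0.         331.8677664  207.47898078]
 [  0.           0.           1.        ]] [[ 4.00406739e-01 -8.85472649e-01 -2.35823304e-01  1.88942110e-01]
 [ 9.16337412e-01  3.86797153e-01  1.03507055e-01  5.98680039e-01]
 [-4.36883635e-04 -2.57538638e-01  9.66267902e-01  3.73571957e-01]]
{'time': np.float64(0.15), 'joint_positions': array([ 1.053,  0.491,  1.559, -0.   ,  1.092, -0.106]), 'qd': array([ 0.001, -0.002, -0.001,  0.002,  0.001,  0.   ]), 'effort': array([ 2.0000e-03, -6.1870e+01, -2.6169e+01, -0.0000e+00,  3.0000e-03,
       -0.0000e+00]), 'position': array([0.25 , 0.573, 0.231]), 'eef_rot': array([-6.420e-01, -3.075e+00,  1.000e-03]), 'ft_force': array([ 0.254, -0.787, -0.365]), 'torque': array([ 0.023, -0.014,  0.001]), 'width': np.float64(0.085)} 0.0187
```

View pics/scene0.png

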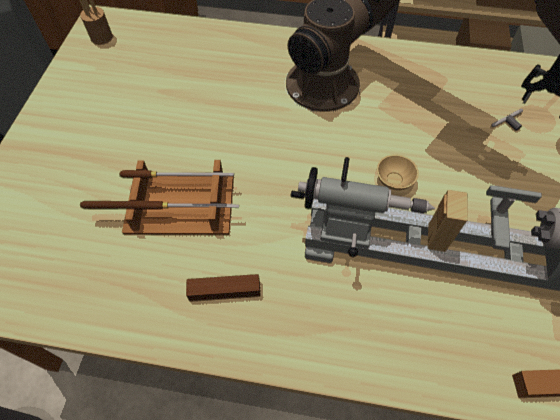

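View pics/top0.png

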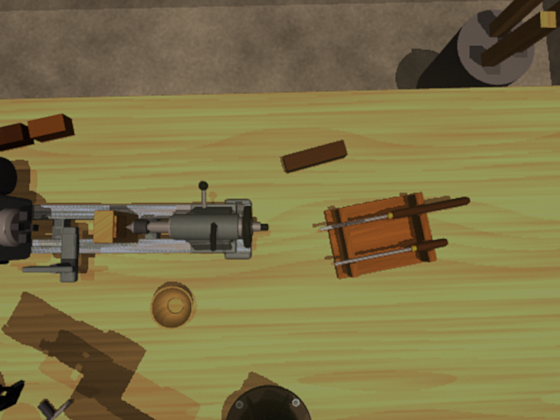

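View pics/wrist0.png

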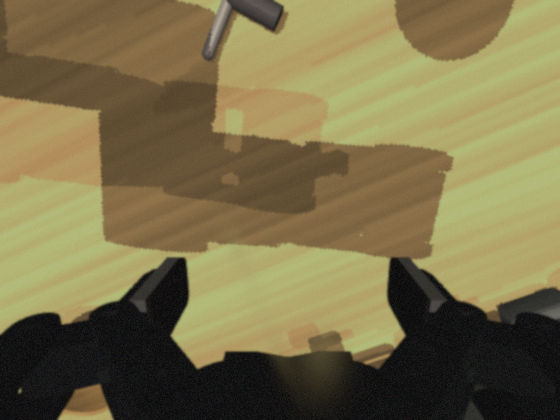

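Run:
```python
from h import *
a=load('top0');b=load('scene0')
cv2.imwrite('pics/z1.png',cv2.resize(a['image'][180:290,190:480],None,fx=2.7,fy=2.7,interpolation=cv2.INTER_CUBIC))
cv2.imwrite('pics/z2.png',cv2.resize(b['image'][140:270,70:360],None,fx=2.7,fy=2.7,interpolation=cv2.INTER_CUBIC))
for u,v in((447,242.5),(413,250),(333,264)): print(plane(a,u,v,.075),pt(a,u,v))
for u,v in((121,174),(155,174),(235,175)): print(plane(b,u,v,.075),pt(b,u,v))
print(plane(a,268,227,.215),pt(a,266,227)); print(plane(b,293,194,.215),pt(b,294,194))
```

```text
[ 0.51132233 -0.50577216  0.075     ] [ 0.51145344 -0.50283529  0.08172674]
[ 0.49372303 -0.41143711  0.075     ] [ 0.49419005 -0.40697148  0.08787987]
[ 0.46246181 -0.19166463  0.075     ] [ 0.45761851 -0.20173413  0.00166723]
[ 0.51341681 -0.49740402  0.075     ] [ 0.52080777 -0.49100746  0.08677411]
[ 0.49773142 -0.4051314   0.075     ] [1.16095461 0.06301212 1.10655635]
[ 0.46410477 -0.18725264  0.075     ] [ 0.41513573 -0.20483925  0.00251047]
[ 0.56306697 -0.02213126  0.215     ] [ 0.56416401 -0.01649346  0.18722432]
[ 0.58866803 -0.00902758  0.215     ] [ 0.56821416 -0.00918807  0.1837611 ]
```

View pics/z1.png

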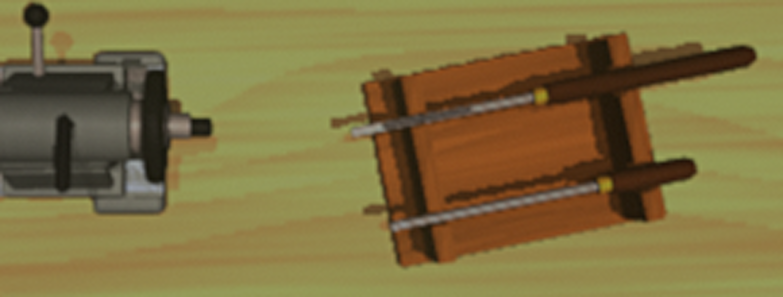

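View pics/z2.png

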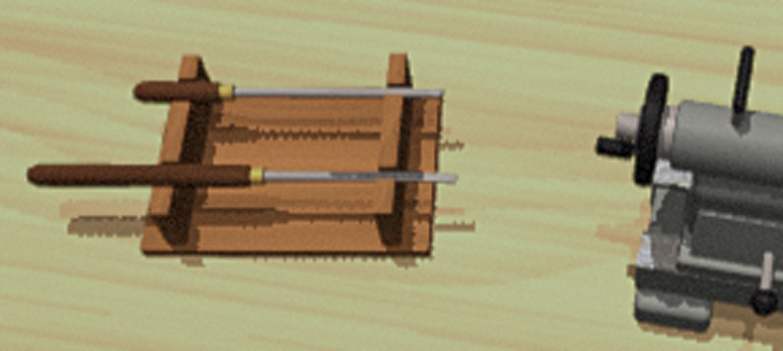

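The bar is the upper, short-handled tool in the scene view. In the top view its handle runs (413–447, 242–250) and its tip is at (333,264). The gouge lies beside it. The bore's mouth is near (260,227) in the top view. I'll go and look at the mouth and the bar with the wrist camera.

jog_arm(
  moves=[
    [[0, 0, 40], [0, 0, 0]],
    [[0, 0, 40], [0, 0, 0]],
    [[0, 0, 40], [0, 0, 0]],
    [[0, 0, 40], [0, 0, 0]],
    [[25, -25, 20], [0, 0, -0.116]],
    [[30, -28, 0], [0, 0, -0.116]],
    [[30, -28, 0], [0, 0, -0.116]],
    [[30, -28, 0], [0, 0, -0.116]],
    [[30, -28, 0], [0, 0, -0.116]],
    [[30, -28, 0], [0, 0, -0.116]],
    [[30, -28, 0], [0, 0, -0.116]],
    [[30, -28, 0], [0, 0, -0.116]],
    [[20, -35, 0], [0, 0, -0.116]],
    [[10, -40, 0], [0, 0, -0.115]],
    [[10, -40, 0], [0, 0, 0]],
    [[5, -40, 0], [0, 0, 0]],
    [[0, -40, 0], [0, 0, 0]],
    [[0, -40, 0], [0, 0, 0]],
    [[0, -40, 0], [0, 0, 0]],
    [[0, -40, 0], [0, 0, 0]],
  ],
)

```text
time: 1.82
position: [0.5297, 0.0349, 0.4112]
eef_rot: [-2.221, -2.221, 0.0]
ft_force: [0.9, -0.1, -0.6]
width: 0.0855
```

jog_arm(
  moves=[
    [[20, -40, -10], [0, 0, 0]],
    [[20, -40, -10], [0, 0, 0]],
    [[20, -30, -10], [0, 0, 0]],
    [[0, 0, 0], [0, 0, 0]],
    [[0, 0, 0], [0, 0, 0]],
  ],
)

```text
time: 2.23
position: [0.5868, -0.0675, 0.3816]
eef_rot: [-2.223, -2.217, 0.002]
ft_force: [0.1, 0.3, 0.4]
width: 0.0852
```

Run:
```python
from h import *
c=snap('wrist','w1');s=ctrl.read_state();print(s['time'],s['position'],s['eef_rot'],s['joint_positions']);print(c['pose'])
```

```text
2.2833 [ 0.58645442 -0.06630361  0.38251202] [-2.22185179e+00 -2.21931607e+00  8.71963533e-04] [-2.24548785e-01  3.29182193e-01  1.41732165e+00  1.77932769e-04
  1.39641051e+00 -2.23437858e-01]
[[ 0.99999155  0.0019595   0.00361337  0.58596251]
 [-0.00282226  0.96641375  0.25697567 -0.00248832]
 [-0.00298847 -0.25698369  0.96641112  0.52443267]
 [ 0.          0.          0.          1.        ]]
```

View pics/w1.png

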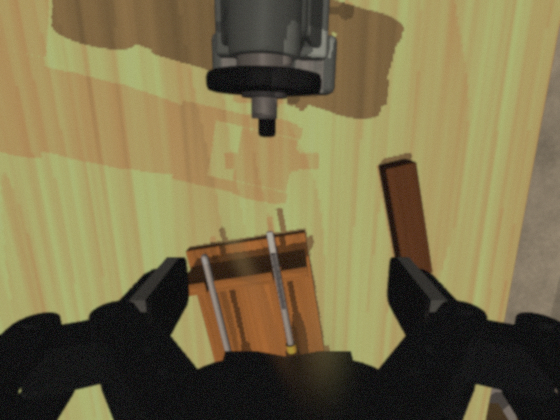

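Run:
```python
from h import *
c=load('w1');X=cloud(c)
cv2.imwrite('pics/z3.png',cv2.resize(c['image'][0:150,190:350],None,fx=4,fy=4,interpolation=cv2.INTER_CUBIC))
a=load('top0');A=cloud(a)
for n,P in(('w',X),('t',A),('s',cloud(load('scene0')))):
    m=(abs(P[...,0]-.57)<.1)&(P[...,1]>-.07)&(P[...,1]<.25)&(P[...,2]>.15)
    Q=P[m]
    # slices in y: highest region
    for y in np.arange(-.07,.2,.01):
        q=Q[(abs(Q[:,1]-y)<.005)]
        if len(q)>3:
            print(n,round(y,3),len(q),'zmax %.3f'%np.percentile(q[:,2],98),'x %.4f %.4f'%(q[:,0].min(),q[:,0].max()), 'xtop %.4f'%np.median(q[q[:,2]>np.percentile(q[:,2],80),0]))
```

```text
w -0.07 3911 zmax 0.464 x 0.5155 0.6554 xtop 0.5486
w -0.06 25326 zmax 0.474 x 0.5110 0.6594 xtop 0.5842
w -0.05 17325 zmax 0.482 x 0.5126 0.6574 xtop 0.5777
w -0.02 75 zmax 0.187 x 0.5548 0.5721 xtop 0.5635
w -0.01 197 zmax 0.187 x 0.5548 0.5723 xtop 0.5635
w 0.0 1226 zmax 0.524 x 0.5534 0.5860 xtop nan
w 0.01 299 zmax 0.227 x 0.5537 0.5750 xtop 0.5641
w 0.02 1618 zmax 0.265 x 0.5166 0.6133 xtop 0.5662
w 0.03 1542 zmax 0.266 x 0.5164 0.6144 xtop 0.5645
w 0.04 496 zmax 0.261 x 0.5184 0.5998 xtop 0.5603
w 0.05 1090 zmax 0.246 x 0.5353 0.5958 xtop 0.5657
w 0.06 1033 zmax 0.247 x 0.5360 0.5957 xtop 0.5658
w 0.07 1092 zmax 0.247 x 0.5363 0.6010 xtop 0.5654
w 0.08 1183 zmax 0.247 x 0.5221 0.6101 xtop 0.5662
w 0.09 256 zmax 0.239 x 0.5226 0.6109 xtop 0.5484
w 0.1 147 zmax 0.186 x 0.5220 0.6109 xtop 0.5993
w 0.11 53 zmax 0.161 x 0.5223 0.6107 xtop 0.6061
t -0.05 919 zmax 1.125 x 0.5318 0.5318 xtop nan
t -0.02 14 zmax 0.187 x 0.5570 0.5719 xtop 0.5641
t -0.01 28 zmax 0.188 x 0.5570 0.5720 xtop 0.5644
t 0.0 44 zmax 0.228 x 0.5542 0.5754 xtop 0.5679
t 0.01 47 zmax 0.229 x 0.5543 0.5757 xtop 0.
[... 1334 characters left out ...]
5 xtop 0.5677
s 0.07 139 zmax 0.248 x 0.5437 0.6032 xtop 0.5671
s 0.08 188 zmax 0.247 x 0.5458 0.6132 xtop 0.5676
s 0.09 203 zmax 0.278 x 0.5179 0.6118 xtop 0.5666
s 0.1 295 zmax 0.285 x 0.5125 0.6131 xtop 0.5315
s 0.11 203 zmax 0.277 x 0.5171 0.6149 xtop 0.5655
s 0.12 192 zmax 0.247 x 0.5430 0.6128 xtop 0.5696
s 0.13 192 zmax 0.247 x 0.5442 0.6128 xtop 0.5690
s 0.14 195 zmax 0.247 x 0.5469 0.6694 xtop 0.5692
s 0.15 191 zmax 0.247 x 0.5432 0.6155 xtop 0.5724
s 0.16 196 zmax 0.248 x 0.5441 0.6138 xtop 0.5689
s 0.17 197 zmax 0.247 x 0.5470 0.6138 xtop 0.5713
s 0.18 176 zmax 0.247 x 0.5447 0.6123 xtop 0.5695
s 0.19 123 zmax 0.247 x 0.5462 0.6016 xtop 0.5722
  return _methods._mean(a, axis=axis, dtype=dtype,
  ret = ret.dtype.type(ret / rcount)
```

View pics/z3.png

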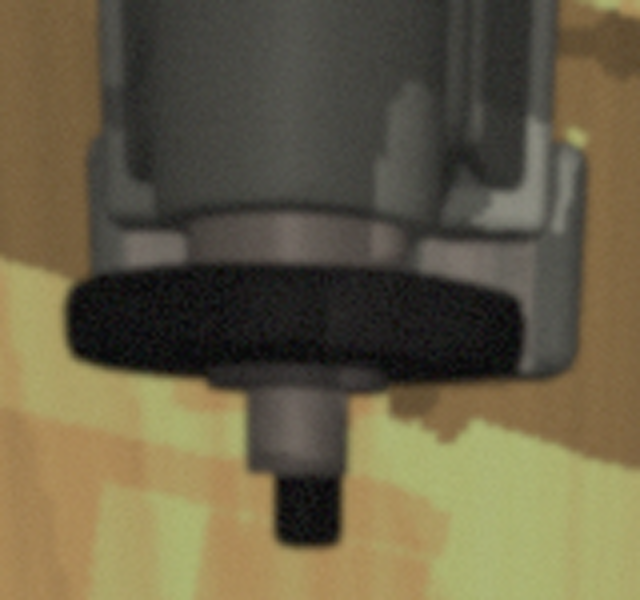

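Run:
```python
from h import *
from scipy.optimize import least_squares
def cyl(Q,r0,lab,yc,z0=None):
    def f(p):
        x=p[0]+p[1]*(Q[:,1]-yc);zz=p[2]
        return np.hypot((Q[:,0]-x),Q[:,2]-zz)-p[3]
    r=least_squares(f,[.567,.03,.215,r0],loss='soft_l1',f_scale=.001)
    print(lab,len(Q),np.round(r.x,4),'rms',np.sqrt(np.mean(r.fun**2)))
for n in('w1','top0','scene0'):
    P=cloud(load(n)).reshape(-1,3)
    k=(abs(P[:,0]-.565)<.035)&(P[:,2]>.224)&(P[:,2]<.26)
    Q=P[k&(P[:,1]>.05)&(P[:,1]<.2)&~((P[:,1]>.083)&(P[:,1]<.12))]
    cyl(Q,.032,n+' casting@y.1',.1)
    Q=P[k&(P[:,1]>.20)&(P[:,1]<.30)]
    k=(abs(P[:,0]-.565)<.014)&(P[:,2]>.21)&(P[:,2]<.24)&(P[:,1]<.014)&(P[:,1]>-.03)
    Q=P[k]; 
    if len(Q)>5:
        print(n,'shaft y range',np.percentile(Q[:,1],[0,3,50]),'xmid',(Q[:,0].min()+Q[:,0].max())/2, Q[:,0].max()-Q[:,0].min(),'ztop',np.percentile(Q[:,2],95))
    # bar / gouge steel
    for lab,(h0,h1) in {'bar':((.40,.56),(-.56,-.17))}.items():
        k=(P[:,0]>h0[0]-.03)&(P[:,0]<.55)&(P[:,1]>h1[0])&(P[:,1]<h1[1])&(P[:,2]>.07)&(P[:,2]<.095)
        Q=P[k]; d=Q[:,0]-(.495-.156*(Q[:,1]+.41))
        Q=Q[abs(d)<.02]
        for y in np.arange(-.52,-.17,.02):
            q=Q[abs(Q[:,1]-y)<.01]
            if len(q)>2: print(n,round(y,2),len(q),'x %.4f %.4f ztop %.4f'%(q[:,0].min(),q[:,0].max(),q[:,2].max()),'y',q[:,1].min().round(4),q[:,1].max().round(4))
```

```text
w1 casting@y.1 3428 [0.5664 0.0227 0.2153 0.0306] rms 0.0006623299953101072
w1 shaft y range [-0.00225476 -0.00138866  0.00614229] xmid 0.5641686893309996 0.021516443668553098 ztop 0.2269810665121333
w1 -0.36 12 x 0.4839 0.4929 ztop 0.0806 y -0.3545 -0.3506
w1 -0.34 74 x 0.4801 0.4918 ztop 0.0819 y -0.3497 -0.3311
w1 -0.32 79 x 0.4778 0.4892 ztop 0.0818 y -0.3296 -0.3101
w1 -0.3 82 x 0.4743 0.4858 ztop 0.0815 y -0.3098 -0.29
w1 -0.28 81 x 0.4708 0.4824 ztop 0.0812 y -0.2897 -0.2702
w1 -0.26 96 x 0.4503 0.4786 ztop 0.0843 y -0.2698 -0.25
w1 -0.24 338 x 0.4480 0.4890 ztop 0.0856 y -0.25 -0.23
w1 -0.22 113 x 0.4618 0.4866 ztop 0.0833 y -0.23 -0.21
w1 -0.2 88 x 0.4581 0.4693 ztop 0.0816 y -0.2094 -0.1914
top0 casting@y.1 1253 [0.5674 0.0266 0.2154 0.0307] rms 0.001256390600655315
top0 shaft y range [-0.00167831 -0.00160775  0.00556867] xmid 0.5649483469611537 0.021591375822949788 ztop 0.22813939100900787
top0 -0.5 29 x 0.5021 0.5213 ztop 0.0901 y -0.504 -0.4904
top0 -0.48 64 x 0.4972 0.5216 ztop 0.0910 y -0.4897 -0.4701
top0 -0.46 87 x 0.4818 0.5222 ztop 0.0908 y -0.4699 -0.45
top0 -0.44
[... 1263 characters left out ...]
0.0892 y -0.4297 -0.4104
scene0 -0.4 33 x 0.4897 0.5067 ztop 0.0867 y -0.4097 -0.3906
scene0 -0.38 22 x 0.4908 0.5001 ztop 0.0826 y -0.3897 -0.371
scene0 -0.36 21 x 0.4884 0.4973 ztop 0.0845 y -0.3679 -0.3509
scene0 -0.34 24 x 0.4839 0.4946 ztop 0.0847 y -0.3497 -0.3304
scene0 -0.32 22 x 0.4793 0.4912 ztop 0.0828 y -0.3285 -0.3102
scene0 -0.3 23 x 0.4777 0.4856 ztop 0.0813 y -0.3091 -0.2901
scene0 -0.28 20 x 0.4734 0.4827 ztop 0.0831 y -0.2868 -0.2707
scene0 -0.26 29 x 0.4538 0.4817 ztop 0.0836 y -0.2697 -0.2504
scene0 -0.24 86 x 0.4480 0.4887 ztop 0.0874 y -0.2497 -0.2304
scene0 -0.22 32 x 0.4645 0.4835 ztop 0.0836 y -0.23 -0.2111
scene0 -0.2 28 x 0.4607 0.4706 ztop 0.0841 y -0.2094 -0.1904
```

The bore's mouth is at about (0.564, −0.002, 0.215), with its axis turned about −0.025 rad. The bar's balance point is at about (0.488, −0.354, 0.075), with its axis turned about +0.158 rad. The two cameras agree within about 2 mm, and the sizes check out. Next I move above the grasp.

jog_arm(
  moves=[
    [[-12, -36, 0], [0, 0, 0.02]],
    [[-12, -36, 0], [0, 0, 0.02]],
    [[-12, -36, 0], [0, 0, 0.02]],
    [[-12, -36, 0], [0, 0, 0.02]],
    [[-12, -36, -20], [0, 0, 0.02]],
    [[-12, -36, -30], [0, 0, 0.02]],
    [[-12, -36, -30], [0, 0, 0.02]],
    [[-14, -36, -30], [0, 0, 0.018]],
    [[0, 0, -30], [0, 0, 0]],
    [[0, 0, -30], [0, 0, 0]],
    [[0, 0, -30], [0, 0, 0]],
    [[0, 0, 0], [0, 0, 0]],
    [[0, 0, 0], [0, 0, 0]],
  ],
)

```text
time: 3.37
position: [0.4945, -0.3365, 0.1968]
eef_rot: [-2.037, -2.39, -0.0]
ft_force: [1.7, -0.4, 0.8]
width: 0.0855
```

Run:
```python
from h import *
c=snap('wrist','w2');s=ctrl.read_state();print(s['time'],s['position'],s['eef_rot'],s['ft_force'])
P=cloud(c).reshape(-1,3);T=s['position']
Q=P[(P[:,2]>.07)&(P[:,2]<.09)&(abs(P[:,0]-.48)<.03)]
for y in np.arange(-.42,-.18,.01):
    q=Q[abs(Q[:,1]-y)<.005]; q=q[abs(q[:,0]-(.488-.158*(y+.354)))<.012]
    if len(q)>2: print(round(y,2),len(q),'mid %.4f w %.4f'%((q[:,0].min()+q[:,0].max())/2,np.ptp(q[:,0])),q[:,1].max().round(4))
```

```text
3.4167 [ 0.49504845 -0.33709432  0.19816627] [2.03675856e+00 2.39000182e+00 1.67373030e-04] [ 0.73925878 -0.67130653  0.18316281]
-0.42 293 mid 0.4993 w 0.0213 -0.415
-0.41 211 mid 0.4976 w 0.0184 -0.405
-0.4 184 mid 0.4967 w 0.0152 -0.3951
-0.39 134 mid 0.4946 w 0.0108 -0.385
-0.38 126 mid 0.4930 w 0.0108 -0.375
-0.37 127 mid 0.4906 w 0.0108 -0.3652
-0.36 135 mid 0.4891 w 0.0107 -0.355
-0.35 143 mid 0.4876 w 0.0106 -0.345
-0.34 144 mid 0.4860 w 0.0105 -0.3351
-0.33 146 mid 0.4845 w 0.0104 -0.3251
-0.32 153 mid 0.4830 w 0.0103 -0.315
-0.31 163 mid 0.4810 w 0.0112 -0.305
-0.3 169 mid 0.4795 w 0.0111 -0.295
-0.29 171 mid 0.4780 w 0.0109 -0.2851
-0.28 176 mid 0.4764 w 0.0107 -0.2751
-0.27 181 mid 0.4749 w 0.0107 -0.2651
-0.26 198 mid 0.4730 w 0.0113 -0.2551
-0.25 330 mid 0.4715 w 0.0239 -0.245
-0.24 461 mid 0.4700 w 0.0240 -0.235
-0.23 274 mid 0.4685 w 0.0236 -0.225
-0.22 210 mid 0.4661 w 0.0109 -0.2151
-0.21 225 mid 0.4647 w 0.0109 -0.2051
-0.2 223 mid 0.4631 w 0.0109 -0.1951
-0.19 19 mid 0.4630 w 0.0078 -0.1935
```

View pics/w2.png

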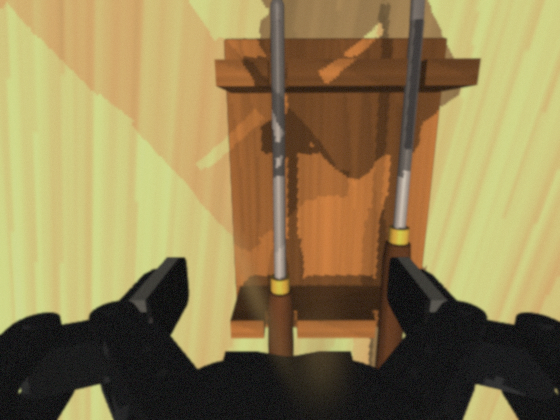

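The wrist view shows the bar between the open fingers, its steel along column ≈278 and its ferrule at (280,285). The gouge is to the right at column ≈400. I'm lining up and descending.

jog_arm(
  moves=[
    [[-3, -9, 0], [0, 0, 0]],
    [[-3.5, -9, 0], [0, 0, 0]],
    [[0, 0, 0], [0, 0, 0]],
    [[0, 0, -25], [0, 0, 0]],
    [[0, 0, -25], [0, 0, 0]],
    [[0, 0, -25], [0, 0, 0]],
    [[0, 0, -25], [0, 0, 0]],
    [[0, 0, -20], [0, 0, 0]],
    [[0, 0, -15], [0, 0, 0]],
    [[0, 0, -7], [0, 0, 0]],
    [[0, 0, 0], [0, 0, 0]],
    [[0, 0, 0], [0, 0, 0]],
  ],
)

```text
time: 4.42
position: [0.488, -0.3561, 0.0552]
eef_rot: [2.039, 2.389, 0.0]
ft_force: [0.8, 0.3, 1.4]
width: 0.0853
```

jog_arm(
  claw=1,
  moves=[
    [[0, 0, 0], [0, 0, 0]],
    [[0, 0, 0], [0, 0, 0]],
    [[0, 0, 0], [0, 0, 0]],
    [[0, 0, 0], [0, 0, 0]],
    [[0, 0, 0], [0, 0, 0]],
    [[0, 0, 0], [0, 0, 0]],
    [[0, 0, 0], [0, 0, 0]],
    [[0, 0, 0], [0, 0, 0]],
    [[0, 0, 0], [0, 0, 0]],
    [[0, 0, 0], [0, 0, 0]],
    [[0, 0, 0], [0, 0, 0]],
    [[0, 0, 0], [0, 0, 0]],
  ],
)

```text
time: 5.42
position: [0.4879, -0.3557, 0.0547]
eef_rot: [2.039, 2.389, 0.0]
ft_force: [-0.4, 1.5, 5.3]
width: 0.008
```

jog_arm(
  moves=[
    [[0, 0, 5], [0, 0, 0]],
    [[0, 0, 10], [0, 0, 0]],
    [[0, 0, 15], [0, 0, 0]],
    [[0, 0, 20], [0, 0, 0]],
    [[0, 0, 25], [0, 0, 0]],
    [[0, 0, 25], [0, 0, 0]],
    [[0, 0, 20], [0, 0, 0]],
    [[0, 0, 15], [0, 0, -0.02]],
    [[10, 15, 10], [0, 0, -0.04]],
    [[20, 25, 5], [0, 0, -0.04]],
    [[20, 30, 0], [0, 0, -0.04]],
    [[14, 25, 0], [0, 0, -0.03]],
    [[6, 15, 0], [0, 0, -0.013]],
    [[0, 8, 0], [0, 0, 0]],
    [[0, 0, 0], [0, 0, 0]],
    [[0, 0, 0], [0, 0, 0]],
    [[0, 0, 0], [0, 0, 0]],
    [[0, 0, 0], [0, 0, 0]],
  ],
)

```text
time: 6.92
position: [0.5573, -0.2388, 0.2046]
eef_rot: [2.25, 2.192, -0.0]
ft_force: [0.0, -0.4, -1.8]
width: 0.0081
```

```bash
cat > m.py <<'E'
import sys
from h import *
tag=sys.argv[1]
s=ctrl.read_state();print(s['time'],s['position'],s['eef_rot'],s['ft_force'],s['torque'],s['width'])
T=s['position']; y=2*np.arctan2(s['eef_rot'][1],s['eef_rot'][0]) 
print('yaw',(y-np.pi/2+np.pi)%(2*np.pi)-np.pi)
for n in ('wrist','top','scene'):
    c=snap(n,tag+n[0]);P=cloud(c).reshape(-1,3)
    k=(abs(P[:,0]-(T[0]+.025*(P[:,1]-T[1])))<.015)&(P[:,1]>T[1]+.03)&(P[:,1]<T[1]+.23)&(abs(P[:,2]-T[2]-.02)<.035)
    Q=P[k]
    if len(Q)==0: continue
    print(n,'ymax',Q[:,1].max().round(4))
    for yy in np.arange(T[1]+.03,T[1]+.23,.02):
        q=Q[abs(Q[:,1]-yy)<.005]
        if len(q)>2: print('  y %.3f n%d x %.4f w %.4f ztop %.4f'%(yy,len(q),(q[:,0].min()+q[:,0].max())/2,np.ptp(q[:,0]),np.percentile(q[:,2],90)))
E
python3 m.py a
```

```text
6.9167 [ 0.55728777 -0.23875163  0.20456357] [ 2.25016420e+00  2.19212444e+00 -1.00989717e-04] [ 0.00184458 -0.40555689 -1.83572839] [ 0.0466109  -0.03332799  0.02092282] 0.008083552896552677
yaw -0.026129079303918168
wrist ymax -0.1361
  y -0.209 n330 x 0.5567 w 0.0096 ztop 0.2302
  y -0.189 n761 x 0.5573 w 0.0098 ztop 0.2302
  y -0.169 n864 x 0.5578 w 0.0101 ztop 0.2303
  y -0.149 n996 x 0.5582 w 0.0098 ztop 0.2303
top ymax -0.0737
  y -0.189 n20 x 0.5578 w 0.0096 ztop 0.2310
  y -0.169 n21 x 0.5584 w 0.0096 ztop 0.2309
  y -0.149 n20 x 0.5590 w 0.0096 ztop 0.2312
  y -0.129 n20 x 0.5596 w 0.0095 ztop 0.2309
  y -0.109 n25 x 0.5601 w 0.0095 ztop 0.2310
  y -0.089 n20 x 0.5607 w 0.0095 ztop 0.2308
scene ymax -0.0719
  y -0.209 n8 x 0.5601 w 0.0049 ztop 0.2306
  y -0.189 n19 x 0.5582 w 0.0101 ztop 0.2303
  y -0.169 n18 x 0.5595 w 0.0091 ztop 0.2300
  y -0.149 n20 x 0.5609 w 0.0100 ztop 0.2310
  y -0.129 n17 x 0.5607 w 0.0087 ztop 0.2303
  y -0.109 n18 x 0.5612 w 0.0097 ztop 0.2312
  y -0.089 n17 x 0.5613 w 0.0073 ztop 0.2294
  y -0.069 n3 x 0.5638 w 0.0037 ztop 0.2302
```

View pics/aw.png

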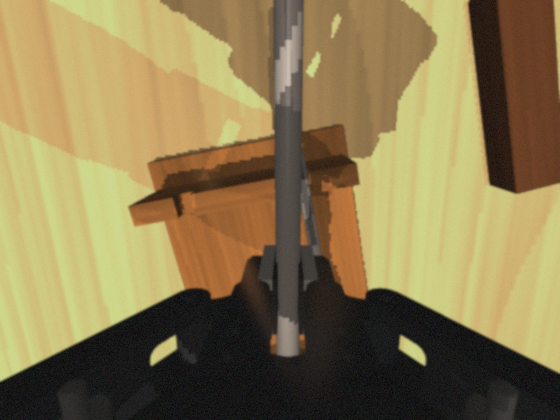

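View pics/as.png

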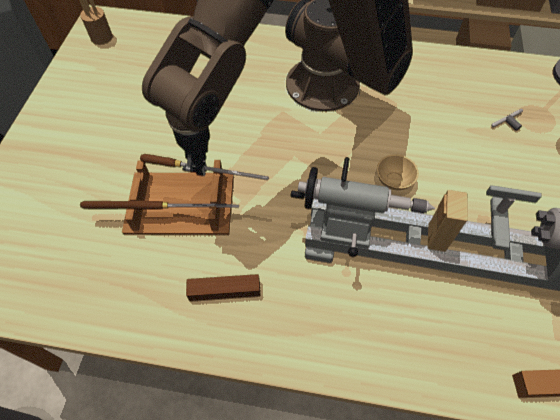

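The top view and the scene view both show the bar held level, its tip 72 mm short of the mouth, about 1.6 mm too low in x and 10 mm too high. I'll correct this and come closer.

jog_arm(
  moves=[
    [[1.6, 0, -5], [0, 0, 0]],
    [[0, 0, -4.7], [0, 0, 0]],
    [[0.3, 12, 0], [0, 0, 0]],
    [[0.3, 12, 0], [0, 0, 0]],
    [[0.3, 12, 0], [0, 0, 0]],
    [[0.3, 12, 0], [0, 0, 0]],
    [[0.3, 10, 0], [0, 0, 0]],
    [[0, 0, 0], [0, 0, 0]],
    [[0, 0, 0], [0, 0, 0]],
    [[0, 0, 0], [0, 0, 0]],
  ],
)

```text
time: 7.9
position: [0.561, -0.1797, 0.195]
eef_rot: [2.248, 2.194, 0.0]
ft_force: [0.4, 0.2, -2.6]
width: 0.0079
```

```bash
python3 m.py b
python3 - <<'E'
from h import *
a=load('bt');b=load('bs')
cv2.imwrite('pics/z4.png',np.hstack([cv2.resize(a['image'][200:250,220:320],(500,250),interpolation=cv2.INTER_CUBIC)]))
cv2.imwrite('pics/z5.png',cv2.resize(b['image'][150:220,230:350],None,fx=6,fy=6,interpolation=cv2.INTER_CUBIC))
E
```

```text
7.9 [ 0.56102161 -0.17967417  0.19495238] [2.24823680e+00 2.19351474e+00 1.80761670e-04] [ 0.42413053  0.20088449 -2.58912754] [-0.01714004 -0.0404081   0.04396832] 0.007933989503200402
yaw -0.02463861067687212
wrist ymax -0.0772
  y -0.150 n328 x 0.5603 w 0.0095 ztop 0.2206
  y -0.130 n756 x 0.5609 w 0.0098 ztop 0.2206
  y -0.110 n859 x 0.5614 w 0.0101 ztop 0.2206
  y -0.090 n996 x 0.5618 w 0.0098 ztop 0.2207
top ymax 0.0503
  y -0.130 n3 x 0.5611 w 0.0071 ztop 0.2214
  y -0.110 n17 x 0.5616 w 0.0073 ztop 0.2220
  y -0.090 n16 x 0.5622 w 0.0073 ztop 0.2216
  y -0.070 n17 x 0.5628 w 0.0074 ztop 0.2213
  y -0.050 n16 x 0.5633 w 0.0072 ztop 0.2224
  y -0.030 n17 x 0.5639 w 0.0073 ztop 0.2231
  y -0.010 n26 x 0.5645 w 0.0149 ztop 0.1876
  y 0.010 n49 x 0.5675 w 0.0264 ztop 0.2270
scene ymax 0.0502
  y -0.150 n10 x 0.5626 w 0.0093 ztop 0.2214
  y -0.130 n18 x 0.5632 w 0.0098 ztop 0.2219
  y -0.110 n16 x 0.5638 w 0.0084 ztop 0.2200
  y -0.090 n19 x 0.5628 w 0.0107 ztop 0.2205
  y -0.070 n19 x 0.5647 w 0.0094 ztop 0.2215
  y -0.050 n17 x 0.5650 w 0.0087 ztop 0.2215
  y -0.030 n19 x 0.5659 w 0.0090 ztop 0.2203
  y -0.010 n27 x 0.5674 w 0.0150 ztop 0.1869
  y 0.010 n67 x 0.5660 w 0.0221 ztop 0.2266
```

View pics/z4.png

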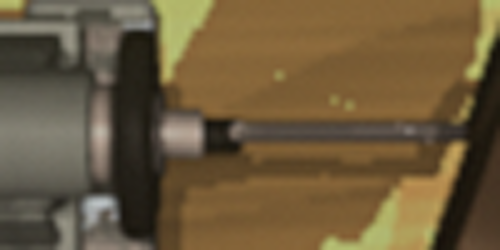

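View pics/z5.png

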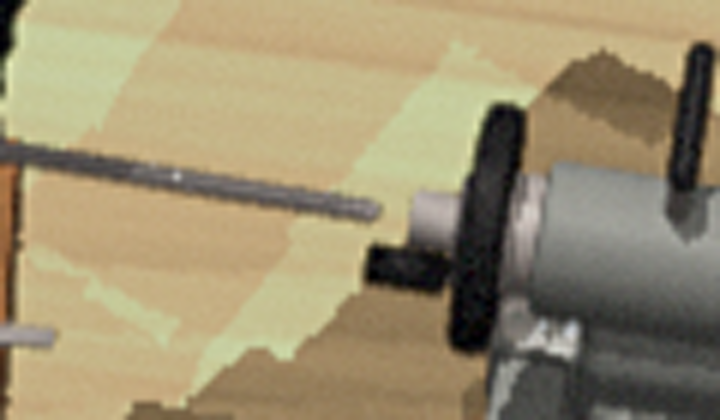

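View pics/bw.png

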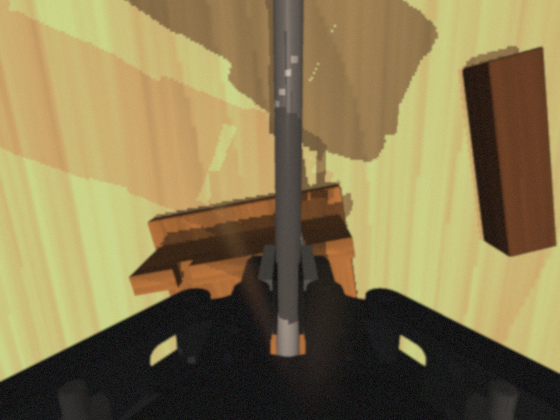

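The top view has the bar's axis extrapolating to x = 0.5649 at the mouth, and the shaft's centre there is 0.5649. The height is right too, at about 0.215. I'm feeding it in slowly.

jog_arm(
  moves=[
    [[0.1, 3, 0], [0, 0, 0]],
    [[0.1, 3, 0], [0, 0, 0]],
    [[0.1, 3, 0], [0, 0, 0]],
    [[0.1, 3, 0], [0, 0, 0]],
    [[0, 2, 0], [0, 0, 0]],
    [[0, 1, 0], [0, 0, 0]],
    [[0, 0, 0], [0, 0, 0]],
  ],
)

```text
time: 8.63
position: [0.5613, -0.1643, 0.1948]
eef_rot: [2.249, 2.194, 0.0]
ft_force: [-0.4, -0.1, -2.0]
width: 0.0076
```

jog_arm(
  moves=[
    [[0.05, 1.5, 0], [0, 0, 0]],
    [[0.05, 1.5, 0], [0, 0, 0]],
    [[0, 0, 0], [0, 0, 0]],
  ],
)

```text
time: 8.88
position: [0.5614, -0.1614, 0.1948]
eef_rot: [-2.249, -2.194, -0.0]
ft_force: [-0.3, 0.6, -2.3]
width: 0.008
```

jog_arm(
  moves=[
    [[0.05, 1.5, 0], [0, 0, 0]],
    [[0.05, 1.5, 0], [0, 0, 0]],
    [[0, 0, 0], [0, 0, 0]],
  ],
)

```text
time: 9.13
position: [0.5614, -0.1584, 0.1948]
eef_rot: [-2.249, -2.194, -0.0]
ft_force: [0.8, -0.8, -1.9]
width: 0.0077
```

jog_arm(
  moves=[
    [[0.05, 2, 0], [0, 0, 0]],
    [[0.05, 2, 0], [0, 0, 0]],
    [[0, 0, 0], [0, 0, 0]],
  ],
)

```text
time: 9.38
position: [0.5615, -0.1543, 0.1948]
eef_rot: [-2.249, -2.194, -0.0]
ft_force: [-0.0, 0.1, -2.0]
width: 0.0081
```

jog_arm(
  moves=[
    [[0.05, 2, 0], [0, 0, 0]],
    [[0.05, 2, 0], [0, 0, 0]],
    [[0, 0, 0], [0, 0, 0]],
  ],
)

```text
time: 9.63
position: [0.5616, -0.1503, 0.1948]
eef_rot: [-2.249, -2.194, -0.0]
ft_force: [-0.1, 0.4, -1.9]
width: 0.0078
```

jog_arm(
  moves=[
    [[0.05, 2, 0], [0, 0, 0]],
    [[0.05, 2, 0], [0, 0, 0]],
    [[0, 0, 0], [0, 0, 0]],
  ],
)

```text
time: 9.88
position: [0.5618, -0.1463, 0.1948]
eef_rot: [-2.249, -2.194, -0.0]
ft_force: [0.5, -0.9, -1.0]
width: 0.0078
```

```bash
python3 m.py c | head -4
python3 - <<'E'
from h import *
a=load('ct');b=load('cs')
cv2.imwrite('pics/z6.png',np.vstack([cv2.resize(a['image'][200:250,220:320],(600,300),interpolation=cv2.INTER_CUBIC),cv2.resize(b['image'][165:215,250:350],(600,300),interpolation=cv2.INTER_CUBIC)]))
E
```

```text
9.8833 [ 0.56176077 -0.14628015  0.19475929] [-2.24885232e+00 -2.19364943e+00 -1.45769973e-04] [ 0.47844932 -0.88560942 -1.04235169] [ 0.00720704 -0.01844729  0.05546376] 0.00782189305409508
yaw -0.0248508816165538
wrist ymax -0.0438
  y -0.116 n337 x 0.5611 w 0.0096 ztop 0.2204
```

View pics/z6.png

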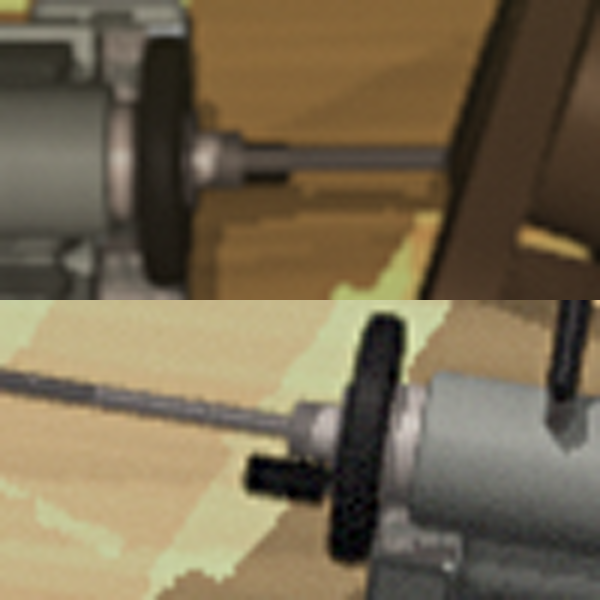

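In the top and scene crops the rod runs cleanly into the shaft, by about 20 mm, with almost no force. I'm going on to about 100 mm.

jog_arm(
  moves=[
    [[0.08, 3, 0], [0, 0, 0]],
    [[0.08, 3, 0], [0, 0, 0]],
    [[0.08, 3, 0], [0, 0, 0]],
    [[0.08, 3, 0], [0, 0, 0]],
    [[0.08, 3, 0], [0, 0, 0]],
    [[0, 0, 0], [0, 0, 0]],
  ],
)

```text
time: 10.53
position: [0.5621, -0.131, 0.1948]
eef_rot: [-2.248, -2.194, -0.0]
ft_force: [-0.3, -0.6, -2.4]
width: 0.0073
```

jog_arm(
  moves=[
    [[0.08, 3, 0], [0, 0, 0]],
    [[0.08, 3, 0], [0, 0, 0]],
    [[0.08, 3, 0], [0, 0, 0]],
    [[0.08, 3, 0], [0, 0, 0]],
    [[0.08, 3, 0], [0, 0, 0]],
  ],
)

```text
time: 10.95
position: [0.5626, -0.1163, 0.1948]
eef_rot: [2.249, 2.193, 0.0]
ft_force: [0.4, 0.2, -1.4]
width: 0.008
```

jog_arm(
  moves=[
    [[0.08, 3, 0], [0, 0, 0]],
    [[0.08, 3, 0], [0, 0, 0]],
    [[0.08, 3, 0], [0, 0, 0]],
    [[0.08, 3, 0], [0, 0, 0]],
    [[0.08, 3, 0], [0, 0, 0]],
  ],
)

```text
time: 11.37
position: [0.563, -0.1013, 0.1948]
eef_rot: [2.249, 2.193, 0.0]
ft_force: [-0.1, -0.3, -1.9]
width: 0.0079
```

Run:
```python
from plant import ctrl
s=ctrl.read_state();print(s['time'],s['position'],s['ft_force'],s['torque'])
```

```text
11.3667 [ 0.56296944 -0.10130745  0.19478354] [-0.10012673 -0.29099848 -1.92627324] [-0.02044404  0.00786189 -0.05931717]
```

jog_arm(
  moves=[
    [[0.08, 3, 0], [0, 0, 0]],
    [[0.08, 3, 0], [0, 0, 0]],
    [[0.08, 3, 0], [0, 0, 0]],
    [[0.08, 3, 0], [0, 0, 0]],
    [[0.08, 3, 0], [0, 0, 0]],
  ],
)

```text
time: 11.78
position: [0.5634, -0.0863, 0.1948]
eef_rot: [2.249, 2.193, 0.0]
ft_force: [-0.1, 0.0, -1.4]
width: 0.0078
```

jog_arm(
  moves=[
    [[0.08, 3, 0], [0, 0, 0]],
    [[0.08, 3, 0], [0, 0, 0]],
    [[0.08, 3, 0], [0, 0, 0]],
    [[0.08, 3, 0], [0, 0, 0]],
    [[0.08, 3, 0], [0, 0, 0]],
    [[0, 0, 0], [0, 0, 0]],
  ],
)

```text
time: 12.28
position: [0.5637, -0.0711, 0.1948]
eef_rot: [-2.249, -2.194, -0.0]
ft_force: [0.7, -1.2, -2.5]
width: 0.0079
```

```bash
python3 m.py d
```

```text
12.2833 [ 0.56373915 -0.07109467  0.19476821] [-2.24867138e+00 -2.19378993e+00 -1.60435354e-04] [ 0.72429529 -1.16603399 -2.54450516] [0.0144133  0.00293617 0.05534486] 0.00792254696386572
yaw -0.024706417327557517
wrist ymax 0.0206
  y -0.041 n330 x 0.5631 w 0.0096 ztop 0.2203
  y -0.021 n795 x 0.5636 w 0.0163 ztop 0.2204
  y -0.001 n1751 x 0.5641 w 0.0231 ztop 0.2264
  y 0.019 n5117 x 0.5660 w 0.0301 ztop 0.2466
top ymax 0.1588
  y 0.019 n32 x 0.5664 w 0.0285 ztop 0.2358
  y 0.039 n33 x 0.5665 w 0.0277 ztop 0.2400
  y 0.059 n63 x 0.5668 w 0.0278 ztop 0.2474
  y 0.079 n56 x 0.5673 w 0.0277 ztop 0.2469
  y 0.099 n22 x 0.5680 w 0.0276 ztop 0.2469
  y 0.119 n54 x 0.5685 w 0.0275 ztop 0.2462
  y 0.139 n61 x 0.5691 w 0.0277 ztop 0.2473
scene ymax 0.1586
  y -0.041 n9 x 0.5647 w 0.0107 ztop 0.2201
  y -0.021 n21 x 0.5654 w 0.0095 ztop 0.2201
  y -0.001 n54 x 0.5671 w 0.0208 ztop 0.2249
  y 0.019 n28 x 0.5668 w 0.0274 ztop 0.2344
  y 0.039 n35 x 0.5666 w 0.0289 ztop 0.2400
  y 0.059 n49 x 0.5672 w 0.0289 ztop 0.2470
  y 0.079 n48 x 0.5676 w 0.0299 ztop 0.2465
  y 0.099 n33 x 0.5678 w 0.0289 ztop 0.2472
  y 0.119 n50 x 0.5685 w 0.0289 ztop 0.2470
  y 0.139 n48 x 0.5686 w 0.0291 ztop 0.2465
```

View pics/dw.png

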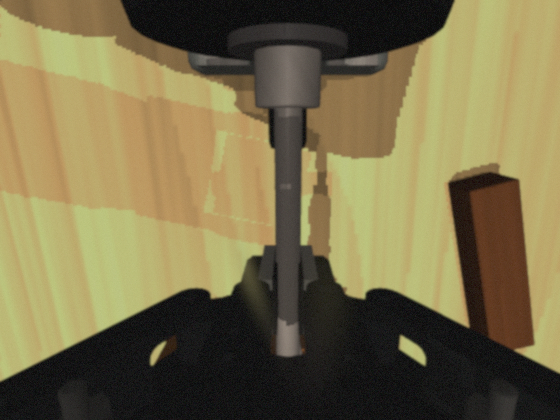

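View pics/ds.png

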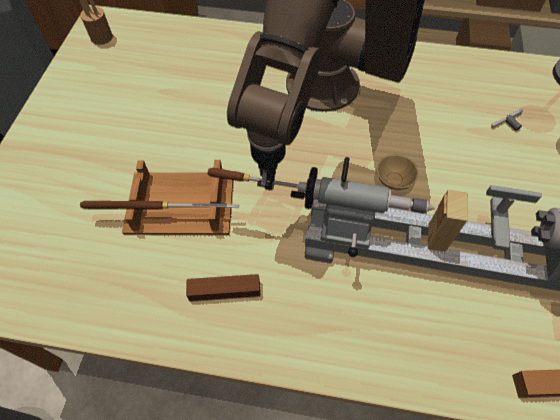

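The wrist view shows the rod (column 288) entering the middle of the shaft (row ≈107). It is about 96 mm in. I release it here and let it settle.

jog_arm(
  claw=-1,
  moves=[
    [[0, 0, 0], [0, 0, 0]],
    [[0, 0, 0], [0, 0, 0]],
    [[0, 0, 0], [0, 0, 0]],
    [[0, 0, 0], [0, 0, 0]],
    [[0, 0, 0], [0, 0, 0]],
    [[0, 0, 0], [0, 0, 0]],
    [[0, 0, 0], [0, 0, 0]],
    [[0, 0, 0], [0, 0, 0]],
    [[0, 0, 0], [0, 0, 0]],
    [[0, 0, 0], [0, 0, 0]],
    [[0, 0, 0], [0, 0, 0]],
    [[0, 0, 0], [0, 0, 0]],
  ],
)

```text
time: 13.43
position: [0.5637, -0.0716, 0.1947]
eef_rot: [-2.249, -2.194, 0.0]
ft_force: [0.4, 0.5, -0.3]
width: 0.0852
```

```bash
python3 m.py e | head -8
```

```text
13.4333 [ 0.56373411 -0.07160866  0.19472871] [-2.24896942e+00 -2.19354937e+00  3.18101576e-05] [ 0.36286482  0.4999244  -0.31390114] [0.03593295 0.00307814 0.00456551] 0.08522012495257437
yaw -0.024948536711739244
wrist ymax 0.0207
  y -0.042 n329 x 0.5627 w 0.0097 ztop 0.2185
  y -0.022 n770 x 0.5636 w 0.0154 ztop 0.2190
  y -0.002 n1714 x 0.5639 w 0.0226 ztop 0.2264
  y 0.018 n5322 x 0.5660 w 0.0300 ztop 0.2466
top ymax 0.1584
```

View pics/ew.png

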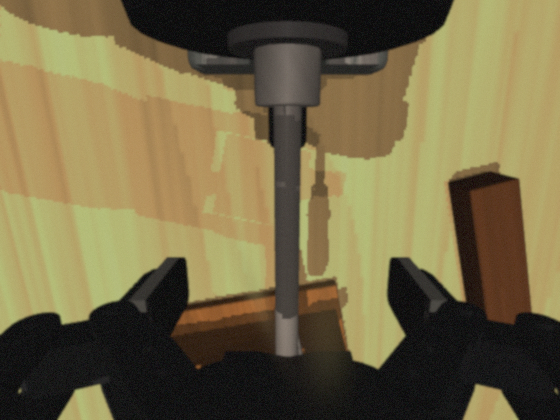

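The bar rests in the bore, sagging about 0.017 rad. I'm sliding the open hand straight back along it to the handle.

jog_arm(
  moves=[
    [[-0.3, -12, 0], [0, 0, 0]],
    [[-0.5, -20, 0], [0, 0, 0]],
    [[-0.5, -20, -1], [0, 0, 0]],
    [[-0.5, -20, -1], [0, 0, 0]],
    [[-0.5, -18, -1], [0, 0, 0]],
    [[-0.2, -10, -1], [0, 0, 0]],
    [[0, 0, 0], [0, 0, 0]],
    [[0, 0, 0], [0, 0, 0]],
    [[0, 0, 0], [0, 0, 0]],
  ],
)

```text
time: 14.33
position: [0.5612, -0.1711, 0.1908]
eef_rot: [-2.249, -2.194, -0.0]
ft_force: [-0.1, 0.2, 0.6]
width: 0.0851
```

```bash
python3 m.py f
python3 - <<'E'
from h import *
P=cloud(load('fw')).reshape(-1,3)
k=(abs(P[:,0]-.5625)<.014)&(P[:,1]<-.02)&(P[:,1]>-.25)&(P[:,2]>.19)&(P[:,2]<.24);Q=P[k]
for y in np.arange(-.22,-.02,.008):
    q=Q[abs(Q[:,1]-y)<.004]
    if len(q): print('%.3f n%d w %.4f mid %.4f ztop %.4f'%(y,len(q),np.ptp(q[:,0]),(q[:,0].min()+q[:,0].max())/2,np.percentile(q[:,2],95)))
E
```

```text
14.3333 [ 0.5612076  -0.17108874  0.19079937] [-2.24878132e+00 -2.19356540e+00 -2.21370656e-04] [-0.11893491  0.22633652  0.64508413] [-0.02050104  0.00675674  0.02527098] 0.08512685943058837
yaw -0.024857614025572516
wrist ymax -0.0694
  y -0.141 n773 x 0.5600 w 0.0211 ztop 0.2220
  y -0.121 n1126 x 0.5604 w 0.0163 ztop 0.2197
  y -0.101 n897 x 0.5609 w 0.0100 ztop 0.2173
  y -0.081 n1025 x 0.5616 w 0.0098 ztop 0.2179
top ymax 0.0589
  y -0.101 n16 x 0.5620 w 0.0074 ztop 0.2180
  y -0.081 n20 x 0.5625 w 0.0075 ztop 0.2183
  y -0.061 n16 x 0.5631 w 0.0073 ztop 0.2182
  y -0.041 n20 x 0.5636 w 0.0073 ztop 0.2205
  y -0.021 n21 x 0.5644 w 0.0148 ztop 0.2208
  y -0.001 n44 x 0.5648 w 0.0213 ztop 0.2277
  y 0.019 n38 x 0.5660 w 0.0280 ztop 0.2356
  y 0.039 n34 x 0.5666 w 0.0278 ztop 0.2404
scene ymax 0.0589
  y -0.141 n17 x 0.5623 w 0.0189 ztop 0.2223
  y -0.121 n28 x 0.5622 w 0.0174 ztop 0.2202
  y -0.101 n20 x 0.5632 w 0.0101 ztop 0.2165
  y -0.081 n18 x 0.5629 w 0.0080 ztop 0.2181
  y -0.061 n17 x 0.5651 w 0.0076 ztop 0.2177
  y -0.041 n19 x 0.5656 w 0.0065 ztop 0.2196
  y -0.021 n23 
[... 260 characters left out ...]
8 w 0.0214 mid 0.5592 ztop 0.2221
-0.180 n954 w 0.0215 mid 0.5593 ztop 0.2220
-0.172 n1006 w 0.0215 mid 0.5593 ztop 0.2220
-0.164 n1021 w 0.0219 mid 0.5595 ztop 0.2222
-0.156 n1098 w 0.0223 mid 0.5597 ztop 0.2227
-0.148 n1242 w 0.0223 mid 0.5597 ztop 0.2228
-0.140 n1246 w 0.0217 mid 0.5597 ztop 0.2224
-0.132 n1132 w 0.0201 mid 0.5601 ztop 0.2210
-0.124 n1054 w 0.0163 mid 0.5604 ztop 0.2202
-0.116 n622 w 0.0095 mid 0.5606 ztop 0.2173
-0.108 n670 w 0.0099 mid 0.5609 ztop 0.2174
-0.100 n720 w 0.0099 mid 0.5609 ztop 0.2176
-0.092 n745 w 0.0098 mid 0.5612 ztop 0.2178
-0.084 n805 w 0.0099 mid 0.5616 ztop 0.2180
-0.076 n860 w 0.0096 mid 0.5618 ztop 0.2182
-0.068 n210 w 0.0094 mid 0.5619 ztop 0.2183
```

View pics/fw.png

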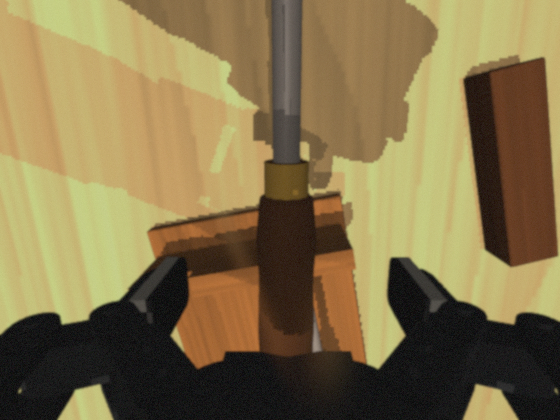

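View pics/fs.png

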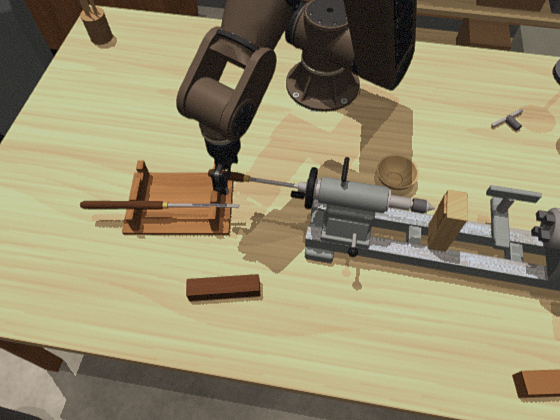

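The handle lies centred between the pads, with the ferrule at (286,178). It sags about 4 mm at the handle's middle. I close on it, then bring it level.

jog_arm(
  claw=1,
  moves=[
    [[0, 0, 0], [0, 0, 0]],
    [[0, 0, 0], [0, 0, 0]],
    [[0, 0, 0], [0, 0, 0]],
    [[0, 0, 0], [0, 0, 0]],
    [[0, 0, 0], [0, 0, 0]],
    [[0, 0, 0], [0, 0, 0]],
    [[0, 0, 0], [0, 0, 0]],
    [[0, 0, 0], [0, 0, 0]],
    [[0, 0, 0], [0, 0, 0]],
    [[0, 0, 0], [0, 0, 0]],
  ],
)

```text
time: 15.32
position: [0.5612, -0.1716, 0.1908]
eef_rot: [-2.249, -2.193, -0.0]
ft_force: [-0.4, 0.4, 1.1]
width: 0.0219
```

jog_arm(
  moves=[
    [[0, 0, 1], [-0.004, 0, 0]],
    [[0, 0, 1], [-0.004, 0, 0]],
    [[0, 0, 1], [-0.005, 0, 0]],
    [[0, 0, 1], [-0.005, 0, 0]],
    [[0, 0, 0], [0, 0, 0]],
    [[0, 0, 0], [0, 0, 0]],
  ],
)

```text
time: 15.82
position: [0.5613, -0.1716, 0.1948]
eef_rot: [2.239, 2.185, -0.02]
ft_force: [0.2, -1.4, -1.1]
width: 0.0222
```

```bash
cat > g.py <<'E'
import sys
from h import *
s=ctrl.read_state();print(s['time'],s['position'],s['eef_rot'],s['ft_force'],s['torque'])
P=cloud(snap('wrist',sys.argv[1])).reshape(-1,3);T=s['position']
for y in np.arange(T[1]+.01,T[1]+.18,.01):
    q=P[(abs(P[:,1]-y)<.004)&(abs(P[:,0]-.563)<.016)&(P[:,2]>.2)&(P[:,2]<.24)]
    if len(q)>20: print('%.3f n%d w %.4f mid %.4f ztop %.4f'%(y,len(q),np.ptp(q[:,0]),(q[:,0].min()+q[:,0].max())/2,np.percentile(q[:,2],95)))
E
python3 g.py g1
```

```text
15.8167 [ 0.56127347 -0.17156799  0.19481793] [ 2.23937614  2.1845496  -0.01967018] [ 0.21252185 -1.42071445 -1.11358646] [-0.0817538  -0.02194757 -0.00147701]
-0.162 n2182 w 0.0318 mid 0.5629 ztop 0.2363
-0.152 n1190 w 0.0229 mid 0.5603 ztop 0.2262
-0.142 n1236 w 0.0217 mid 0.5605 ztop 0.2255
-0.132 n1121 w 0.0204 mid 0.5608 ztop 0.2242
-0.122 n964 w 0.0162 mid 0.5612 ztop 0.2228
-0.112 n657 w 0.0099 mid 0.5613 ztop 0.2198
-0.102 n685 w 0.0096 mid 0.5615 ztop 0.2198
-0.092 n751 w 0.0099 mid 0.5619 ztop 0.2199
-0.082 n816 w 0.0099 mid 0.5620 ztop 0.2200
-0.072 n619 w 0.0100 mid 0.5625 ztop 0.2199
```

jog_arm(
  moves=[
    [[0.05, 2, 0.1], [0, 0, 0]],
    [[0.05, 2, 0.1], [0, 0, 0]],
    [[0.05, 2, 0.1], [0, 0, 0]],
    [[0.05, 2, 0], [0, 0, 0]],
    [[0.05, 2, 0], [0, 0, 0]],
  ],
)

```text
time: 16.28
position: [0.5615, -0.1613, 0.1951]
eef_rot: [2.24, 2.185, -0.02]
ft_force: [-0.7, -0.7, -0.6]
width: 0.0223
```

jog_arm(
  moves=[
    [[0.05, 2, 0], [0, 0, 0]],
    [[0.05, 2, 0], [0, 0, 0]],
    [[0.05, 2, 0], [0, 0, 0]],
    [[0.05, 2, 0], [0, 0, 0]],
    [[0.05, 2, 0], [0, 0, 0]],
  ],
)

```text
time: 16.7
position: [0.5618, -0.1514, 0.1951]
eef_rot: [2.24, 2.184, -0.02]
ft_force: [0.0, -1.0, -0.8]
width: 0.0222
```

jog_arm(
  moves=[
    [[0.05, 2, 0], [0, 0, 0]],
    [[0.05, 2, 0], [0, 0, 0]],
    [[0.05, 2, 0], [0, 0, 0]],
    [[0.05, 2, 0], [0, 0, 0]],
    [[0.05, 2, 0], [0, 0, 0]],
  ],
)

```text
time: 17.12
position: [0.562, -0.1414, 0.1951]
eef_rot: [2.24, 2.184, -0.02]
ft_force: [0.0, -0.5, -0.9]
width: 0.0219
```

jog_arm(
  moves=[
    [[0.05, 2, 0], [0, 0, 0]],
    [[0.05, 2, 0], [0, 0, 0]],
    [[0.05, 2, 0], [0, 0, 0]],
    [[0.05, 2, 0], [0, 0, 0]],
    [[0.05, 2, 0], [0, 0, 0]],
  ],
)

```text
time: 17.53
position: [0.5623, -0.1314, 0.1951]
eef_rot: [2.24, 2.184, -0.02]
ft_force: [-1.1, -1.0, -0.9]
width: 0.0224
```

```bash
python3 g.py g2
```

```text
17.5333 [ 0.5622569  -0.13144144  0.19506649] [ 2.23974613  2.18436676 -0.01959127] [-1.09213895 -1.01847159 -0.85708776] [-0.09444185  0.01138403  0.06999201]
-0.121 n2336 w 0.0320 mid 0.5630 ztop 0.2365
-0.111 n1194 w 0.0229 mid 0.5613 ztop 0.2264
-0.101 n1249 w 0.0217 mid 0.5615 ztop 0.2257
-0.091 n1131 w 0.0205 mid 0.5617 ztop 0.2244
-0.081 n964 w 0.0163 mid 0.5622 ztop 0.2230
-0.071 n653 w 0.0099 mid 0.5623 ztop 0.2200
-0.061 n688 w 0.0096 mid 0.5625 ztop 0.2200
-0.051 n749 w 0.0099 mid 0.5629 ztop 0.2201
-0.041 n815 w 0.0099 mid 0.5630 ztop 0.2202
-0.031 n615 w 0.0099 mid 0.5634 ztop 0.2201
```

Sliding freely, about 136 mm in. I slow down to feel for the centre.

jog_arm(
  moves=[
    [[0.03, 1.2, 0], [0, 0, 0]],
    [[0.03, 1.2, 0], [0, 0, 0]],
    [[0.03, 1.2, 0], [0, 0, 0]],
    [[0.03, 1.2, 0], [0, 0, 0]],
    [[0.03, 1.2, 0], [0, 0, 0]],
    [[0.03, 1.2, 0], [0, 0, 0]],
    [[0.03, 1.2, 0], [0, 0, 0]],
  ],
)

```text
time: 18.17
position: [0.5625, -0.1231, 0.1951]
eef_rot: [2.24, 2.184, -0.02]
ft_force: [0.7, -0.8, -1.3]
width: 0.0225
```

jog_arm(
  moves=[
    [[0.03, 1, 0], [0, 0, 0]],
    [[0.03, 1, 0], [0, 0, 0]],
    [[0.03, 1, 0], [0, 0, 0]],
    [[0.03, 1, 0], [0, 0, 0]],
    [[0.03, 1, 0], [0, 0, 0]],
  ],
)

```text
time: 18.58
position: [0.5626, -0.1181, 0.1951]
eef_rot: [2.24, 2.184, -0.02]
ft_force: [0.1, -0.8, -1.5]
width: 0.0224
```

jog_arm(
  moves=[
    [[0.03, 1, 0], [0, 0, 0]],
    [[0.03, 1, 0], [0, 0, 0]],
    [[0.03, 1, 0], [0, 0, 0]],
    [[0.03, 1, 0], [0, 0, 0]],
    [[0.03, 1, 0], [0, 0, 0]],
  ],
)

```text
time: 19.0
position: [0.5628, -0.1131, 0.1951]
eef_rot: [2.24, 2.184, -0.02]
ft_force: [-0.2, -0.1, -1.8]
width: 0.0222
```

jog_arm(
  moves=[
    [[0.03, 1, 0], [0, 0, 0]],
    [[0.03, 1, 0], [0, 0, 0]],
    [[0.03, 1, 0], [0, 0, 0]],
    [[0.03, 1, 0], [0, 0, 0]],
    [[0.03, 1, 0], [0, 0, 0]],
  ],
)

```text
time: 19.42
position: [0.5629, -0.1081, 0.1951]
eef_rot: [2.24, 2.184, -0.02]
ft_force: [-0.4, -0.1, -1.2]
width: 0.0222
```

jog_arm(
  moves=[
    [[0.03, 1, 0], [0, 0, 0]],
    [[0.03, 1, 0], [0, 0, 0]],
    [[0.03, 1, 0], [0, 0, 0]],
    [[0.03, 1, 0], [0, 0, 0]],
    [[0.03, 1, 0], [0, 0, 0]],
  ],
)

```text
time: 19.83
position: [0.5631, -0.1031, 0.1951]
eef_rot: [2.24, 2.184, -0.02]
ft_force: [0.2, -0.8, -0.5]
width: 0.0222
```

jog_arm(
  moves=[
    [[0.03, 1, 0], [0, 0, 0]],
    [[0.03, 1, 0], [0, 0, 0]],
    [[0.03, 1, 0], [0, 0, 0]],
    [[0.03, 1, 0], [0, 0, 0]],
    [[0.03, 1, 0], [0, 0, 0]],
  ],
)

```text
time: 20.25
position: [0.5632, -0.0981, 0.1951]
eef_rot: [2.24, 2.184, -0.02]
ft_force: [-0.4, -0.5, -0.5]
width: 0.0222
```

jog_arm(
  moves=[
    [[0.03, 1, 0], [0, 0, 0]],
    [[0.03, 1, 0], [0, 0, 0]],
    [[0.03, 1, 0], [0, 0, 0]],
    [[0.03, 1, 0], [0, 0, 0]],
    [[0.03, 1, 0], [0, 0, 0]],
  ],
)

```text
time: 20.67
position: [0.5634, -0.0931, 0.1951]
eef_rot: [2.24, 2.184, -0.02]
ft_force: [0.3, -0.8, 0.3]
width: 0.0221
```

jog_arm(
  moves=[
    [[0.03, 1, 0], [0, 0, 0]],
    [[0.03, 1, 0], [0, 0, 0]],
    [[0.03, 1, 0], [0, 0, 0]],
    [[0.03, 1, 0], [0, 0, 0]],
    [[0.03, 1, 0], [0, 0, 0]],
  ],
)

```text
time: 21.08
position: [0.5635, -0.0881, 0.1951]
eef_rot: [2.24, 2.184, -0.02]
ft_force: [-0.6, -0.7, -0.5]
width: 0.0226
```

```bash
python3 g.py g3
```

```text
21.0833 [ 0.56351942 -0.0881132   0.19508455] [ 2.23968764  2.18445423 -0.01957622] [-0.61484137 -0.73475154 -0.53167281] [-0.16081634  0.0785084   0.03329163]
-0.078 n2349 w 0.0320 mid 0.5630 ztop 0.2368
-0.068 n1190 w 0.0228 mid 0.5626 ztop 0.2264
-0.058 n1244 w 0.0217 mid 0.5628 ztop 0.2258
-0.048 n1127 w 0.0203 mid 0.5631 ztop 0.2244
-0.038 n972 w 0.0163 mid 0.5635 ztop 0.2231
-0.028 n654 w 0.0098 mid 0.5635 ztop 0.2201
-0.018 n689 w 0.0096 mid 0.5638 ztop 0.2200
-0.008 n752 w 0.0100 mid 0.5641 ztop 0.2202
0.002 n2196 w 0.0233 mid 0.5640 ztop 0.2270
0.012 n1138 w 0.0313 mid 0.5633 ztop 0.2270
```

View pics/g3.png

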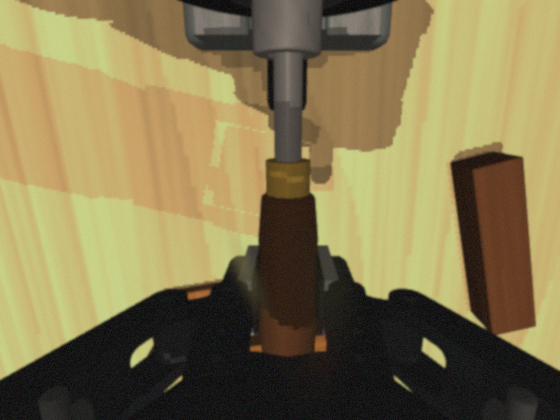

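The handle's front is about 35 mm from the mouth, so the rod is about 180 mm in. It hasn't slipped in the pads. I go on.

jog_arm(
  moves=[
    [[0.03, 1, 0], [0, 0, 0]],
    [[0.03, 1, 0], [0, 0, 0]],
    [[0.03, 1, 0], [0, 0, 0]],
    [[0.03, 1, 0], [0, 0, 0]],
  ],
)

```text
time: 21.47
position: [0.5636, -0.0841, 0.1951]
eef_rot: [2.24, 2.184, -0.02]
ft_force: [-1.4, -1.4, -0.4]
width: 0.0223
```

jog_arm(
  moves=[
    [[0.03, 1, 0], [0, 0, 0]],
    [[0.03, 1, 0], [0, 0, 0]],
    [[0.03, 1, 0], [0, 0, 0]],
    [[0.03, 1, 0], [0, 0, 0]],
  ],
)

```text
time: 21.8
position: [0.5638, -0.0804, 0.1951]
eef_rot: [2.239, 2.184, -0.02]
ft_force: [-1.4, -7.1, -1.2]
width: 0.0221
```

jog_arm(
  moves=[
    [[0.03, 1, 0], [0, 0, 0]],
    [[0.03, 1, 0], [0, 0, 0]],
    [[0.03, 1, 0], [0, 0, 0]],
  ],
)

```text
time: 22.05
position: [0.5639, -0.078, 0.1951]
eef_rot: [2.239, 2.184, -0.021]
ft_force: [-2.0, -7.3, -0.0]
width: 0.0223
```

jog_arm(
  moves=[
    [[0.03, 1, 0], [0, 0, 0]],
    [[0.03, 1, 0], [0, 0, 0]],
    [[0.03, 1, 0], [0, 0, 0]],
  ],
)

```text
time: 22.3
position: [0.564, -0.075, 0.1951]
eef_rot: [2.239, 2.184, -0.021]
ft_force: [-1.1, -7.1, -0.1]
width: 0.0223
```

The centre is moving: a steady 7 N of drag since about y = −0.082. I expect the stop near y = −0.070, so I use finer steps.

jog_arm(
  moves=[
    [[0.02, 0.8, 0], [0, 0, 0]],
    [[0.02, 0.8, 0], [0, 0, 0]],
    [[0.02, 0.8, 0], [0, 0, 0]],
  ],
)

```text
time: 22.55
position: [0.564, -0.0726, 0.1951]
eef_rot: [2.239, 2.184, -0.021]
ft_force: [-2.0, -7.2, -1.3]
width: 0.0228
```

jog_arm(
  moves=[
    [[0.02, 0.5, 0], [0, 0, 0]],
    [[0.02, 0.5, 0], [0, 0, 0]],
  ],
)

```text
time: 22.72
position: [0.564, -0.0716, 0.1951]
eef_rot: [2.239, 2.184, -0.021]
ft_force: [-1.3, -7.4, 0.3]
width: 0.0224
```

jog_arm(
  moves=[
    [[0.01, 0.5, 0], [0, 0, 0]],
    [[0, 0, 0], [0, 0, 0]],
  ],
)

```text
time: 22.88
position: [0.5641, -0.071, 0.1951]
eef_rot: [2.239, 2.184, -0.021]
ft_force: [-0.7, -5.7, -1.1]
width: 0.0223
```

jog_arm(
  moves=[
    [[0.01, 0.5, 0], [0, 0, 0]],
    [[0, 0, 0], [0, 0, 0]],
  ],
)

```text
time: 23.05
position: [0.5641, -0.0705, 0.1951]
eef_rot: [2.239, 2.184, -0.021]
ft_force: [-1.3, -7.9, -0.7]
width: 0.0224
```

jog_arm(
  moves=[
    [[0.01, 0.4, 0], [0, 0, 0]],
    [[0, 0, 0], [0, 0, 0]],
  ],
)

```text
time: 23.22
position: [0.5641, -0.0701, 0.1952]
eef_rot: [2.239, 2.184, -0.021]
ft_force: [-1.1, -7.6, 0.1]
width: 0.0222
```

jog_arm(
  moves=[
    [[0.01, 0.4, 0], [0, 0, 0]],
    [[0, 0, 0], [0, 0, 0]],
  ],
)

```text
time: 23.38
position: [0.5641, -0.0698, 0.1951]
eef_rot: [2.239, 2.184, -0.021]
ft_force: [-2.1, -6.8, -0.2]
width: 0.0221
```

jog_arm(
  moves=[
    [[0.01, 0.4, 0], [0, 0, 0]],
    [[0, 0, 0], [0, 0, 0]],
  ],
)

```text
time: 23.55
position: [0.5641, -0.0693, 0.1951]
eef_rot: [2.239, 2.184, -0.021]
ft_force: [-1.3, -7.1, -0.9]
width: 0.0223
```

jog_arm(
  moves=[
    [[0.01, 0.4, 0], [0, 0, 0]],
    [[0, 0, 0], [0, 0, 0]],
  ],
)

```text
time: 23.72
position: [0.5641, -0.0689, 0.1951]
eef_rot: [2.239, 2.184, -0.021]
ft_force: [-1.2, -7.0, -0.3]
width: 0.0221
```

jog_arm(
  moves=[
    [[0.01, 0.4, 0], [0, 0, 0]],
    [[0, 0, 0], [0, 0, 0]],
  ],
)

```text
time: 23.88
position: [0.5641, -0.0685, 0.1951]
eef_rot: [2.239, 2.184, -0.021]
ft_force: [-0.1, -6.5, 0.1]
width: 0.0223
```

jog_arm(
  moves=[
    [[0.01, 0.4, 0], [0, 0, 0]],
    [[0, 0, 0], [0, 0, 0]],
  ],
)

```text
time: 24.05
position: [0.5641, -0.0683, 0.1952]
eef_rot: [2.239, 2.184, -0.021]
ft_force: [-2.1, -8.2, -0.6]
width: 0.0225
```

jog_arm(
  moves=[
    [[0.01, 0.4, 0], [0, 0, 0]],
    [[0, 0, 0], [0, 0, 0]],
  ],
)

```text
time: 24.22
position: [0.5642, -0.0682, 0.1952]
eef_rot: [2.239, 2.183, -0.022]
ft_force: [-2.4, -9.9, 1.0]
width: 0.0225
```

jog_arm(
  moves=[
    [[0.01, 0.3, 0], [0, 0, 0]],
    [[0, 0, 0], [0, 0, 0]],
  ],
)

```text
time: 24.38
position: [0.5642, -0.0682, 0.1952]
eef_rot: [2.238, 2.183, -0.022]
ft_force: [-2.0, -11.3, -0.5]
width: 0.0226
```

It has firmed up: the position stays at −0.0682 while the force rises. I build up to about 20 N.

jog_arm(
  moves=[
    [[0.01, 0.5, 0], [0, 0, 0]],
    [[0, 0, 0], [0, 0, 0]],
  ],
)

```text
time: 24.55
position: [0.5642, -0.068, 0.1952]
eef_rot: [2.238, 2.183, -0.022]
ft_force: [-2.2, -14.3, -0.7]
width: 0.0226
```

jog_arm(
  moves=[
    [[0.01, 0.5, 0], [0, 0, 0]],
    [[0, 0, 0], [0, 0, 0]],
  ],
)

```text
time: 24.72
position: [0.5643, -0.0679, 0.1953]
eef_rot: [2.238, 2.183, -0.023]
ft_force: [-2.6, -17.1, -0.2]
width: 0.0224
```

jog_arm(
  moves=[
    [[0.01, 0.5, 0], [0, 0, 0]],
    [[0, 0, 0], [0, 0, 0]],
  ],
)

```text
time: 24.88
position: [0.5643, -0.0679, 0.1953]
eef_rot: [2.237, 2.182, -0.024]
ft_force: [-1.8, -21.0, -0.3]
width: 0.0223
```

jog_arm(
  moves=[
    [[0, 0.3, 0], [0, 0, 0]],
    [[0, 0, 0], [0, 0, 0]],
    [[0, 0, 0], [0, 0, 0]],
    [[0, 0, 0], [0, 0, 0]],
  ],
)

```text
time: 25.22
position: [0.5644, -0.0678, 0.1953]
eef_rot: [2.237, 2.182, -0.024]
ft_force: [-2.3, -22.9, -0.3]
width: 0.0222
```

```bash
python3 g.py h1
```

```text
25.2167 [ 0.5643571  -0.06781298  0.19532921] [ 2.23708302  2.18187577 -0.02373258] [ -2.31040773 -22.87638884  -0.33756239] [-3.41681616  0.33976989  0.09371485]
-0.058 n2333 w 0.0320 mid 0.5630 ztop 0.2364
-0.048 n1204 w 0.0229 mid 0.5634 ztop 0.2266
-0.038 n1249 w 0.0218 mid 0.5636 ztop 0.2260
-0.028 n1117 w 0.0202 mid 0.5637 ztop 0.2246
-0.018 n966 w 0.0163 mid 0.5639 ztop 0.2232
-0.008 n656 w 0.0098 mid 0.5644 ztop 0.2202
0.002 n1700 w 0.0229 mid 0.5639 ztop 0.2270
0.012 n2459 w 0.0318 mid 0.5631 ztop 0.2333
0.022 n1338 w 0.0320 mid 0.5630 ztop 0.2393
```

View pics/h1.png

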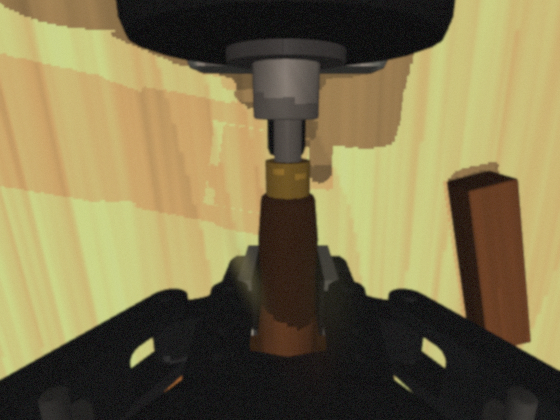

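The push held at 21–23 N with no more give, after about 12 mm of drag. The handle's front is about 15 mm from the mouth. I relieve the push, then let go.

jog_arm(
  moves=[
    [[0, -0.8, 0], [0, 0, 0]],
    [[0, -0.8, 0], [0, 0, 0]],
    [[0, 0, 0], [0, 0, 0]],
  ],
)

```text
time: 25.52
position: [0.5643, -0.0681, 0.1953]
eef_rot: [2.239, 2.183, -0.021]
ft_force: [-1.4, -12.0, 0.1]
width: 0.022
```

jog_arm(
  moves=[
    [[0, -0.6, 0], [0, 0, 0]],
    [[0, 0, 0], [0, 0, 0]],
  ],
)

```text
time: 25.68
position: [0.5642, -0.0682, 0.1952]
eef_rot: [2.239, 2.183, -0.021]
ft_force: [-1.6, -9.0, -0.0]
width: 0.0225
```

jog_arm(
  moves=[
    [[0, -0.6, 0], [0, 0, 0]],
    [[0, -0.4, 0], [0, 0, 0]],
    [[0, 0, 0], [0, 0, 0]],
  ],
)

```text
time: 25.93
position: [0.5642, -0.0684, 0.1951]
eef_rot: [2.24, 2.184, -0.02]
ft_force: [-0.8, -5.8, -0.7]
width: 0.0221
```

jog_arm(
  claw=-1,
  moves=[
    [[0, 0, 0], [0, 0, 0]],
    [[0, 0, 0], [0, 0, 0]],
    [[0, 0, 0], [0, 0, 0]],
    [[0, 0, 0], [0, 0, 0]],
    [[0, 0, 0], [0, 0, 0]],
    [[0, 0, 0], [0, 0, 0]],
    [[0, 0, 0], [0, 0, 0]],
    [[0, 0, 0], [0, 0, 0]],
    [[0, 0, 0], [0, 0, 0]],
    [[0, 0, 0], [0, 0, 0]],
  ],
)

```text
time: 26.77
position: [0.5642, -0.0681, 0.1951]
eef_rot: [2.24, 2.184, -0.02]
ft_force: [0.7, -0.7, 0.8]
width: 0.0853
```

```bash
python3 g.py h2
```

```text
26.7667 [ 0.56417269 -0.06812038  0.19506401] [ 2.23979671  2.1843892  -0.01957228] [ 0.69480016 -0.72147865  0.75676689] [ 0.04255201 -0.05274366  0.04744553]
-0.058 n1028 w 0.0221 mid 0.5619 ztop 0.2258
-0.048 n1210 w 0.0235 mid 0.5624 ztop 0.2263
-0.038 n1257 w 0.0221 mid 0.5628 ztop 0.2256
-0.028 n1114 w 0.0205 mid 0.5628 ztop 0.2241
-0.018 n927 w 0.0163 mid 0.5631 ztop 0.2230
-0.008 n660 w 0.0099 mid 0.5635 ztop 0.2200
0.002 n1662 w 0.0230 mid 0.5641 ztop 0.2270
0.012 n2220 w 0.0263 mid 0.5658 ztop 0.2318
0.022 n1495 w 0.0320 mid 0.5630 ztop 0.2393
```

View pics/h2.png

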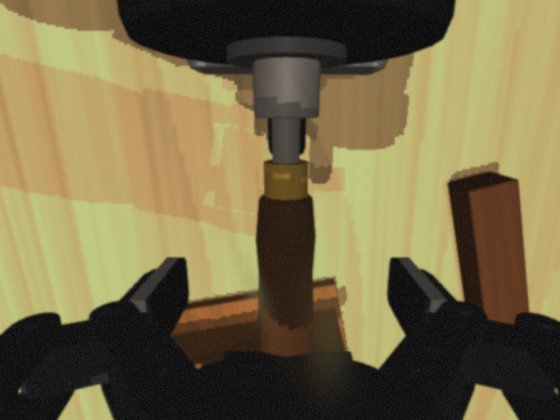

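The bar stayed home. I retreat upward and back.

jog_arm(
  moves=[
    [[0, 0, 8], [0, 0, 0]],
    [[0, 0, 15], [0, 0, 0]],
    [[0, 0, 25], [0, 0, 0]],
    [[0, 0, 30], [0, 0, 0]],
    [[0, 0, 30], [0, 0, 0]],
    [[0, -20, 30], [0, 0, 0]],
    [[0, -30, 10], [0, 0, 0]],
    [[-10, -30, 0], [0, 0, 0]],
    [[-10, -30, 0], [0, 0, 0]],
    [[0, -20, 0], [0, 0, 0]],
    [[0, 0, 0], [0, 0, 0]],
    [[0, 0, 0], [0, 0, 0]],
    [[0, 0, 0], [0, 0, 0]],
  ],
)

```text
time: 27.9
position: [0.5442, -0.1976, 0.3434]
eef_rot: [2.24, 2.184, -0.019]
ft_force: [0.4, 0.0, 1.3]
width: 0.0856
```

Run:
```python
from h import *
c=snap('scene','i_s');t=snap('top','i_t')
for n,P in(('s',cloud(c).reshape(-1,3)),('t',cloud(t).reshape(-1,3))):
    for y in np.arange(-.13,0,.01):
        q=P[(abs(P[:,1]-y)<.005)&(abs(P[:,0]-.563)<.016)&(P[:,2]>.195)&(P[:,2]<.24)]
        if len(q)>2: print(n,'%.3f n%d w %.4f mid %.4f ztop %.4f'%(y,len(q),np.ptp(q[:,0]),(q[:,0].min()+q[:,0].max())/2,np.percentile(q[:,2],95)))
s=ctrl.read_state();print(s['time'],s['position'],s['ft_force'])
```

```text
s -0.110 n33 w 0.0178 mid 0.5652 ztop 0.2263
s -0.100 n44 w 0.0220 mid 0.5637 ztop 0.2269
s -0.090 n40 w 0.0235 mid 0.5632 ztop 0.2269
s -0.080 n45 w 0.0208 mid 0.5634 ztop 0.2275
s -0.070 n41 w 0.0200 mid 0.5655 ztop 0.2263
s -0.060 n38 w 0.0207 mid 0.5645 ztop 0.2261
s -0.050 n44 w 0.0230 mid 0.5641 ztop 0.2264
s -0.040 n44 w 0.0208 mid 0.5646 ztop 0.2269
s -0.030 n36 w 0.0168 mid 0.5667 ztop 0.2257
s -0.020 n31 w 0.0158 mid 0.5658 ztop 0.2226
s -0.010 n17 w 0.0081 mid 0.5658 ztop 0.2212
t -0.120 n7 w 0.0140 mid 0.5602 ztop 0.2244
t -0.110 n37 w 0.0214 mid 0.5617 ztop 0.2264
t -0.100 n43 w 0.0215 mid 0.5619 ztop 0.2274
t -0.090 n46 w 0.0214 mid 0.5622 ztop 0.2274
t -0.080 n40 w 0.0214 mid 0.5624 ztop 0.2270
t -0.070 n40 w 0.0216 mid 0.5628 ztop 0.2267
t -0.060 n47 w 0.0215 mid 0.5631 ztop 0.2268
t -0.050 n42 w 0.0214 mid 0.5633 ztop 0.2273
t -0.040 n38 w 0.0213 mid 0.5636 ztop 0.2264
t -0.030 n30 w 0.0187 mid 0.5626 ztop 0.2257
t -0.020 n29 w 0.0142 mid 0.5629 ztop 0.2241
t -0.010 n16 w 0.0073 mid 0.5646 ztop 0.2197
28.0 [ 0.54430982 -0.19710976  0.34329049] [0.05025655 0.79064495 0.10712583]
```

View pics/i_s.png

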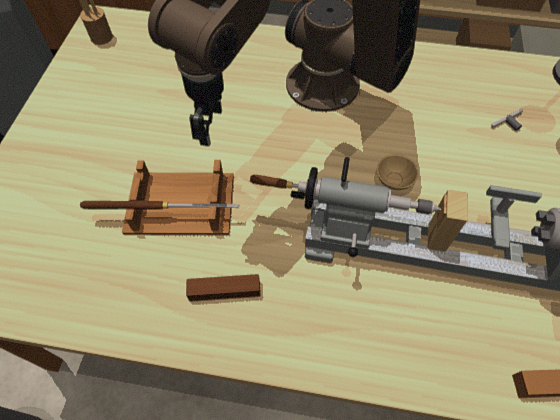

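View pics/i_t.png

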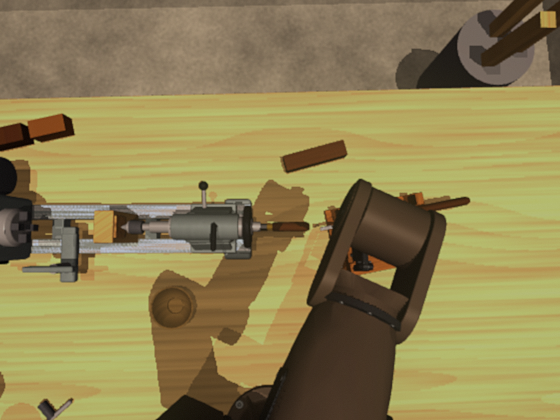

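The scene view shows the bar home at (250–300, 180–188), the centre's point against the catch block at (437,208), and the gripper clear at (203,125). The gouge, bowl and blank are at the same pixels as at the start. I'm handing in.

```bash
python3 -c "
from plant import ctrl
print(ctrl.hand_in())"
```

```text
the job is handed in; nothing more can be done
None
```

The knockout bar is home in the bore, and the centre stands hard against the catch block. I handed the job in at about 28 s.

- **First stage:** I lifted the bar out at its balance point, fed it about 96 mm into the bore and let go of it there.
- **Push home:** I took it again by the handle, levelled it and pushed slowly. I felt about 7 N of drag for about 12 mm, then a firm stop. I held 21–23 N there for about 0.4 s, slightly over your 20 N. Then I eased off and let go.
- **Last checks:** The handle's front stands about 15 mm from the mouth, inside the 8–53 mm range. After the release the bar kept its place. The scene picture shows the centre's point at the block and the gouge, bowl and blank where they were. The gripper is clear, with wrist force near zero.
- **What disagreed:** The cameras differed by 1–2 mm, within their calibration. No check failed.

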